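Grade three spring plungers by squeeze

TASK

Three spring plungers for the specimen stage look alike but have a light, a medium and a heavy spring; find out which is which by squeezing each end to end with the same force of about 10 N and seeing how far its nose gives. Lay the one that gives most in the middle of the blue stand, the next in the yellow stand and the one that gives least in the red stand, each lying flat along the stand's channel. Do not push the vial, the tin or the loupe about.

Things in the scene. Friction and masses are not known exactly. Their poses are not given: they have to be found in the camera images.
- rack: grey rack fixed to the table: foot 64 x 204 x 8 mm with three aluminium saddles at y = -70, 0, +70 mm, each 28 mm long in x and 42 mm wide, floor 30 mm above the table, side lips to 35 mm, channel 32 mm wide along x. Origin: centre of the underside; the plungers lie along its x, noses to +x
- plunger_a: spring plunger lying in the rack: dark square housing 30 x 22 x 22 mm, behind it a brass disc (20 mm diameter, 4 mm thick), in front a steel collar (18 mm diameter, 3 mm) and a bright round sprung nose (13 mm diameter) whose flat tip is 32 mm from the origin when free. 51 mm long overall, 66 to 78 g. Origin: on the axis, mid-housing, 41 mm above the table at the start; x along the axis to the nose
- plunger_b: spring plunger, looks like plunger_a, same sizes and axes. Each nose can be pressed in 10 mm at most. Of the three springs one is light, one medium, one heavy (about 0.9, 2.5, 6 N per mm); which is which cannot be seen, only felt. Squeezed end to end with 10 N they give about 10 (to the stop), 4 and 1.7 mm. They weigh 66, 72 and 78 g
- plunger_c: spring plunger, looks like plunger_a, same sizes and axes; for its spring see plunger_b
- blue_stand: blue stand, fixed to the table: blue square foot 66 x 66 x 8 mm, on it an aluminium saddle 28 mm long in x and 42 mm wide in y, with a blue floor 30 mm above the table and two side lips (5 mm wide, tops 35 mm above the table) leaving a channel 32 mm wide along x. A plunger lying in it overhangs at both ends. Origin: centre of the underside; x along the channel. For the light plunger
- blue_seat (a point): where the middle of the housing belongs in the blue stand: centre of the channel, 41 mm above the table
- yellow_stand: yellow stand, fixed to the table: yellow square foot 66 x 66 x 8 mm, on it an aluminium saddle 28 mm long in x and 42 mm wide in y, with a yellow floor 30 mm above the table and two side lips (5 mm wide, tops 35 mm above the table) leaving a channel 32 mm wide along x. A plunger lying in it overhangs at both ends. Origin: centre of the underside; x along the channel. For the medium plunger
- yellow_seat (a point): where the middle of the housing belongs in the yellow stand: centre of the channel, 41 mm above the table
- red_stand: red stand, fixed to the table: red square foot 66 x 66 x 8 mm, on it an aluminium saddle 28 mm long in x and 42 mm wide in y, with a red floor 30 mm above the table and two side lips (5 mm wide, tops 35 mm above the table) leaving a channel 32 mm wide along x. A plunger lying in it overhangs at both ends. Origin: centre of the underside; x along the channel. For the heavy plunger
- red_seat (a point): where the middle of the housing belongs in the red stand: centre of the channel, 41 mm above the table
- vial: bystander: white vial with a yellow cap, 23 mm in diameter, 53 mm high, standing behind the stands; origin: centre of its underside
- wax_tin: bystander: round grey tin, 56 mm in diameter, 20 mm high, behind the stands; origin: centre of its underside
- loupe: bystander: folded loupe, 36 x 45 x 13 mm, lying on the right; origin: centre of its underside

How it is judged:
By the outcome, as a careful person would: the job done as asked, in the order asked, and still so for the second after the job is handed in, with the robot touching nothing.
It also fails if it takes over 64 s, if anything falls off the work surface, if the arm or the gripper's body presses on something with over 40 N, if the wrist force passes 120 N, or if a joint passes its speed limit or range.

ROBOT

A 6-joint arm with a two-finger parallel gripper is mounted at the origin on a cart in front of the work surface, level with it; the furniture and walls round the work are solid. World frame = base frame: x ahead of the robot, y to its left, z up, the work surface at z = 0. Lengths are in m, angles in degrees, forces in N, time in s.
With the tool pointing down it reaches from about 0.4 to 0.825 m from the base axis. Payload 7 kg.
Tool frame: the origin (TCP) lies on the mounting face of the last link; the fingertips stand 178 mm ahead of it and the grasp point (between the pads) lies 159 mm ahead of it; z points along the fingers, y is the direction in which the jaws open and shut (so a half turn about z gives the same grasp; the last joint's range is limited). The gripper opens to 88 mm and grips with 3 to 60 N. Pads are 19 mm wide; open, the fingers measure 130 mm over their backs; the gripper's body (78 mm by 193 mm) begins 47 mm behind the grasp point.
Start: joints at [-58.092, 20.546, 0.682, 0, -70.136, -16.507], TCP at [0.179, -0.651, 0.405] pointing down, gripper open.
Joint ranges: [-176.03, 176.03], [-82.01, 121.73], [-58.28, 71.71], [-173.87, 95.51], [-174.79, -0.11], [-173.66, 173.66]. Speed limits (degrees/s): [136.94, 136.94, 172.46, 180, 180, 180].

INTERFACE

Orientations are given as [roll, pitch, yaw] about the fixed x, y, z axes, in that order (R = Rz(yaw) Ry(pitch) Rx(roll)).
In Python, from plant import r gives the robot as it stands. The module is installed in compiled form; this text tells all that it offers.
- The arm moves only by the tool carry_out, never from a script. Its argument "plan" is a list of rows, each a list of 3 entries, a list of its own where there are three numbers: the shift along the tool's x, y, z in m, then the turn, a rotation vector about the tool's x, y, z in degrees, then the closure in counts, from 0 (fully open) to 255 (shut). In form: [[[x, y, z], [ax, ay, az], hand], ...]. A call has 1 to 12 rows; each row shifts and turns the commanded pose from where the row before left it, along the tool's axes as they then stand; what a row does not reach is not made up. A row lasts 1/12 s, in which the tool goes at most 41.7 mm and 7.16 degrees, less where a joint would pass 70% of its speed; a pose out of reach is approached as far as the arm can. A call is refused whole if a number of a shift passes 0.0417 or a number of a turn 7.16, either way. A call with a gripper value outside its range is refused whole. The fingers move at their own pace and stop on an object; "grip_force" is the grip in N (left out, the last holds). Time passes only in rows, so rows that do not move let the fingers close. It gives the time, the measured TCP pose, the force and the opening at its end, in the units of the state.
- r.get_state(): the state, without advancing time (a new reading comes with each control period).
- r.capture(name): name is "side" or "top"; returns the picture (400x640x3 uint8, red, green, blue); there is no depth.
- r.get_calibration(name): a dict with "K" (3x3 intrinsics, pixels), "rvec" (rotation vector, rad) and "tvec" (3), from world to camera coordinates, as OpenCV has them. Camera axes: x right, y down, z forward; pixel columns grow to the right and rows downward; lengths in m; the calibration is good to about 2 mm. A picture is of the moment at which its call begins. get_calibration takes no time and is no camera call.
- r.close_job(): hands the job in, once; it reports no verdict.
The state is a dict: "time_s": time; "joints": joint angles; "qd": joint speeds; "joint_torque": joint torques, N m; "tcp_pos": TCP position; "eef_rot": TCP orientation; "contact_force": force on the tool from outside, world axes, zero at the start; "moment": the same for the moment, N m; "gripper_width": finger opening in m.
Only numpy, scipy, OpenCV 4.12 (cv2) and the standard library are available. Lean on these libraries where they do the work, as an engineer would, in place of code of your own. Each camera call takes 0.05 s, during which the arm holds its last target. There are 200 camera calls.

## Working session

There is one attempt and no reset: what is moved stays moved. The work goes in short steps, Python scripts to look and compute and a tool call to move; the robot and the scene stay as the last step left them, time stands still between calls to the robot, and variables do not carry over. Pictures are saved under pics/ and viewed, about 8 in all and at most 12, crops included, and the job is handed in when it is done.

Besides the shell and the picture viewer there is one more tool, called after "Request:" by a JSON object that holds its "fn" and its "kwargs". carry_out: Moves the arm, as the interface text tells. Its arguments: {"type":"object","properties":{"plan":{"type":"array","items":{"type":"array"}},"grip_force":{"type":"number"}},"required":["plan"]}

```bash
mkdir -p pics; python3 - <<'E'
from plant import r
import cv2
print(r.get_state())
for n in("top","side"):
    im=r.capture(n); cv2.imwrite(f"pics/{n}0.png",im[:,:,::-1])
    print(n,r.get_calibration(n))
E
```

```text
{'time_s': 0.0, 'joints': array([-5.80920781e+01,  2.05923512e+01,  6.34481095e-01, -1.87685762e-02,
       -7.01351546e+01, -1.65071028e+01]), 'qd': array([ 0.08093191,  0.075542  , -0.01113698,  0.01316622,  0.00873245,
        0.0420781 ]), 'joint_torque': array([-5.86418191e-04, -5.82717741e+01,  2.93056029e+01,  6.99729234e+00,
        6.87827225e-03, -1.08739914e-04]), 'tcp_pos': array([ 0.17921156, -0.65058579,  0.40372172]), 'eef_rot': array([ 1.79905796e+02, -9.51745686e-03, -1.64605565e+02]), 'contact_force': array([-0.51294477,  0.56515452,  1.11925963]), 'moment': array([-0.00921003,  0.04793456,  0.01834954]), 'gripper_width': 0.08766741532267389}
top {'K': array([[413.99304635,   0.        , 319.32015963],
       [  0.        , 413.99304635, 198.92846139],
       [  0.        ,   0.        ,   1.        ]]), 'rvec': array([ 2.1578255 , -2.20538203,  0.15626072]), 'tvec': array([-0.01470152,  0.58806274,  0.85850319])}
side {'K': array([[423.23115027,   0.        , 324.99126744],
       [  0.        , 423.23115027, 198.71116901],
       [  0.        ,   0.        ,   1.        ]]), 'rvec': array([ 1.6727597 ,  2.2325318 , -0.58946725]), 'tvec': array([ 0.19200601, -0.484173  ,  1.19739373])}
```

View pics/top0.png

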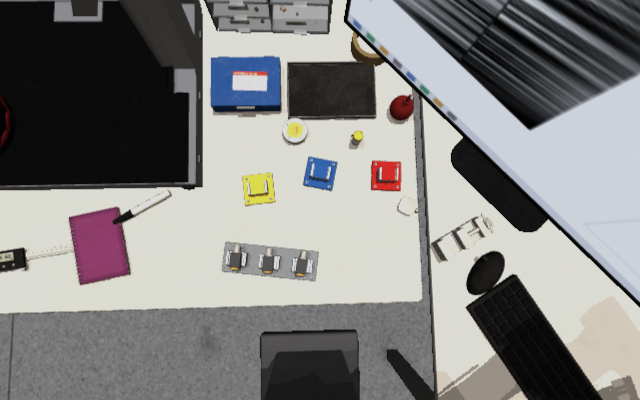

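View pics/side0.png

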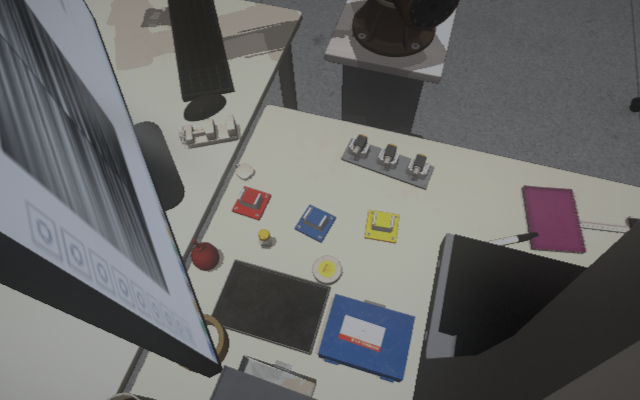

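The top view shows the rack near (270,261), the yellow stand at (258,189), blue at (320,173) and red at (386,176). The side view is consistent with this. Next I'll enlarge.

```bash
python3 - <<'E'
import cv2
im=cv2.imread("pics/top0.png")
a=cv2.resize(im[148:213,235:410],None,fx=4.5,fy=4.5,interpolation=cv2.INTER_CUBIC)
b=cv2.resize(im[232:290,215:330],None,fx=5,fy=5,interpolation=cv2.INTER_CUBIC)
import numpy as np
c=np.zeros((a.shape[0]+b.shape[0],a.shape[1],3),np.uint8);c[:a.shape[0]]=a;c[a.shape[0]:,:b.shape[1]]=b
print(a.shape,b.shape);cv2.imwrite("pics/crop0.png",c)
E
```

```text
(292, 788, 3) (290, 575, 3)
```

View pics/crop0.png

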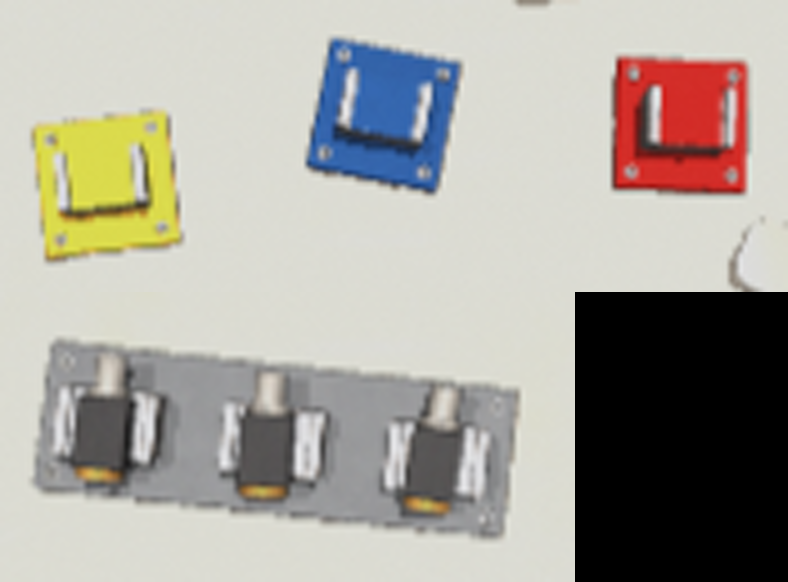

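```bash
cat > h.py <<'E'
import numpy as np, cv2
from scipy.optimize import least_squares
from scipy.spatial.transform import Rotation as Ro
def cam(r,n):
    c=r.get_calibration(n); R=cv2.Rodrigues(c["rvec"])[0]; return c["K"],R,np.ravel(c["tvec"])
def ray(r,n,uv,z):
    K,R,t=cam(r,n); o=-R.T@t; uv=np.atleast_2d(uv)
    d=(R.T@np.linalg.inv(K)@np.c_[uv,np.ones(len(uv))].T).T
    return o+d*((z-o[2])/d[:,2])[:,None]
def fit(P,lx,ly):  # corners TL,TR,BR,BL: x up, y left
    m=np.array([[lx,ly],[lx,-ly],[-lx,-ly],[-lx,ly]])/2
    def f(q):
        c,s=np.cos(q[2]),np.sin(q[2]); return (m@np.array([[c,s],[-s,c]])+q[:2]-P[:,:2]).ravel()
    s=least_squares(f,[*P[:,:2].mean(0),0]); return s.x*[1,1,180/np.pi],np.abs(s.fun).max()
def rows(r,x,y,zg,yaw,N):
    """constant row repeated N times bringing grasp point to x,y,zg at yaw"""
    s=r.get_state(); p=s["tcp_pos"]; y0=s["eef_rot"][2]; dy=(yaw-y0+180)%360-180
    tgt=np.array([x,y,zg+0.159])-p
    B=lambda a:(Ro.from_euler('z',a,degrees=True)*Ro.from_euler('x',180,degrees=True)).as_matrix()
    M=sum(B(y0+k*dy/N) for k in range(N)); d=np.linalg.solve(M,tgt)
    print("N",N,"row",np.round(d,5),"turn z",round(-dy/N,3),"| dist",np.round(tgt,4),"dyaw",round(dy,2))
    print(" t",s["time_s"],"rot",np.round(s["eef_rot"],2),"F",np.round(s["contact_force"],1),"w",round(s["gripper_width"],5))
E
python3 - <<'E'
from plant import r
from h import *
g=lambda L,f,o:(np.array(L)+.5)/f-.5+np.array(o)
S={"yellow":[(34,127),(166,111),(182,240),(47,259)],"blue":[(332,39),(462,63),(436,192),(307,167)],"red":[(615,57),(747,60),(746,192),(613,188)]}
out={}
for k,v in S.items(): out[k]=fit(ray(r,"top",g(v,4.5,(235,148)),.008),.066,.066)
out["rack"]=fit(ray(r,"top",g(np.array([(54,342),(519,388),(503,536),(34,489)])-[0,292],5,(215,232)),.008),.064,.204)
K,R,t=cam(r,"side")
for k,(q,e) in out.items():
    print(k,np.round(q,4),"res",round(e,4), "side px",np.round(cv2.projectPoints(np.array([[q[0],q[1],.008]]),R,t,K,None)[0].ravel(),1))
    if k!="rack":
        im=cv2.imread("pics/side0.png"); h=cv2.cvtColor(im,cv2.COLOR_BGR2HSV)
        hh={"yellow":(22,38),"blue":(105,118),"red":(0,6)}[k]
        m=cv2.inRange(h,(hh[0],140,60),(hh[1],255,255)); c,s=np.cos(np.radians(q[2])),np.sin(np.radians(q[2]))
        px=np.round(cv2.projectPoints(np.array([[q[0],q[1],.008]]),R,t,K,None)[0].ravel()).astype(int)
        w=np.zeros_like(m);w[px[1]-24:px[1]+24,px[0]-24:px[0]+24]=255; m&=w
        hull=cv2.convexHull(cv2.findNonZero(m)); M=cv2.moments(hull); print("   side hull centroid",M["m10"]/M["m00"],M["m01"]/M["m00"], "area",M["m00"])
q=out["rack"][0];c,s=np.cos(np.radians(q[2])),np.sin(np.radians(q[2]))
for y in(.07,0,-.07): print("plunger",np.round([q[0]-s*y,q[1]+c*y],4))
for n,p in (("desk edge BR",(422,300)),("monitor low corner",(543,230)),("mon upper corner",(348,20)),("vial",(357,140)),("tin",(295,131)),("loupe",(406,206))): print(n,np.round(ray(r,"top",p,0),3))
P=np.array([[.179,-.651,.226]]); K,R,t=cam(r,"top"); print(cv2.projectPoints(P,R,t,K,None)[0])
E
```

```text
yellow [0.6161 0.1054 6.1458] res 0.0009 side px [381.  224.9]
   side hull centroid 381.69219593192196 226.07492735574925 area 803.0
blue [  0.6479  -0.0313 -12.1599] res 0.0007 side px [314.5 221.8]Traceback (most recent call last):
  File "<stdin>", line 17, in <module>
cv2.error: OpenCV(4.12.0) /io/opencv/modules/imgproc/src/convhull.cpp:143: error: (-215:Assertion failed) total >= 0 && (depth == CV_32F || depth == CV_32S) in function 'convexHull'
```

```bash
python3 - <<'E'
from plant import r
from h import *
g=lambda L,f,o:(np.array(L)+.5)/f-.5+np.array(o)
S={"yellow":[(34,127),(166,111),(182,240),(47,259)],"blue":[(332,39),(462,63),(436,192),(307,167)],"red":[(615,57),(747,60),(746,192),(613,188)]}
out={}
for k,v in S.items(): out[k]=fit(ray(r,"top",g(v,4.5,(235,148)),.008),.066,.066)
out["rack"]=fit(ray(r,"top",g(np.array([(54,342),(519,388),(503,536),(34,489)])-[0,292],5,(215,232)),.008),.064,.204)
K,R,t=cam(r,"side"); im=cv2.imread("pics/side0.png")
b=np.array([[.5,.5],[.5,-.5],[-.5,-.5],[-.5,.5]])
for k,(q,e) in out.items():
    c,s=np.cos(np.radians(q[2])),np.sin(np.radians(q[2])); sz=(.064,.204) if k=="rack" else (.066,.066)
    w=(b*sz)@np.array([[c,s],[-s,c]])+q[:2]
    px=cv2.projectPoints(np.c_[w,np.full(4,.008)],R,t,K,None)[0]
    im0=im if k=="yellow" else im0
    print(k,np.round(q,4),"res",round(e,4),"r",np.hypot(*q[:2]).round(3)); S[k]=px
z=4; x0,y0=225,125
big=cv2.resize(im[y0:y0+125,x0:x0+215],None,fx=3.7,fy=3.7,interpolation=cv2.INTER_CUBIC)
for px in S.values(): cv2.polylines(big,[np.round(((px.reshape(-1,2)-[x0,y0]+.5)*3.7-.5)).astype(np.int32)],True,(255,0,255),1)
cv2.imwrite("pics/side_ov.png",big)
q=out["rack"][0];c,s=np.cos(np.radians(q[2])),np.sin(np.radians(q[2]))
for y in(.07,0,-.07): print("plunger",np.round([q[0]-s*y,q[1]+c*y],4))
for n,p in (("desk edge BR",(422,300)),("monitor low corner",(543,230)),("mon upper corner",(348,20)),("vial",(357,140)),("tin",(295,131)),("loupe",(406,206))): print(n,np.round(ray(r,"top",p,0),3))
K,R,t=cam(r,"top");print(cv2.projectPoints(np.array([[.179,-.651,.226]]),R,t,K,None)[0])
rows(r,*(q[0]-s*.0,q[1]+c*.0),.15,q[2]-90,18)
E
```

```text
yellow [0.6161 0.1054 6.1458] res 0.0009 r 0.625
blue [  0.6479  -0.0313 -12.1599] res 0.0007 r 0.649
red [ 0.6407 -0.1784 -2.7812] res 0.0004 r 0.665
rack [ 0.4573  0.0812 -7.1187] res 0.0008 r 0.464
plunger [0.466  0.1507]
plunger [0.4573 0.0812]
plunger [0.4486 0.0118]
desk edge BR [[ 0.364 -0.248  0.   ]]
monitor low corner [[ 0.511 -0.531  0.   ]]
mon upper corner [[ 1.012 -0.106  0.   ]]
vial [[ 0.724 -0.118  0.   ]]
tin [[0.747 0.023 0.   ]]
loupe [[ 0.571 -0.223  0.   ]]
[[[710.39186492 426.99149346]]]
N 18 row [-0.04277  0.01722  0.00527] turn z -3.749 | dist [ 0.2781  0.7318 -0.0948] dyaw 67.49
 t 0.1 rot [ 1.7992e+02 -1.0000e-02 -1.6461e+02] F [ 0.1 -0.6  0.9] w 0.08745
```

View pics/side_ov.png

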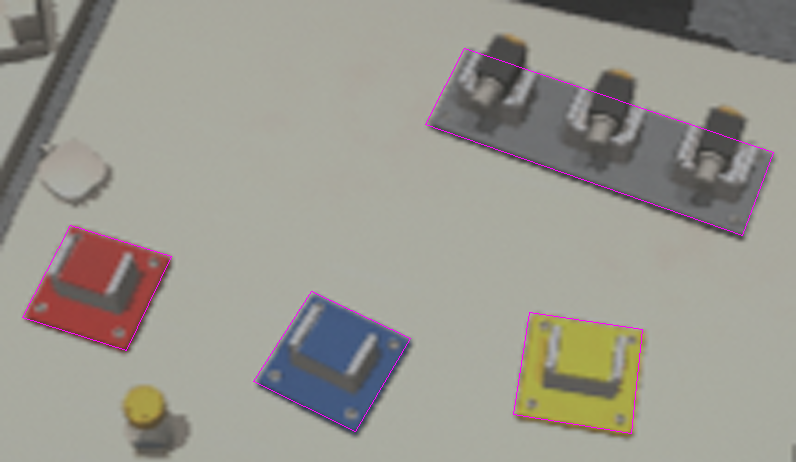

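The overlay of the fitted feet agrees in the side view to within about 1 px. A quick check of the monitor's position, then I move.

```bash
python3 - <<'E'
from plant import r
from h import *
P=[cam(r,n) for n in("top","side")]
T=[K@np.c_[R,t] for K,R,t in P]
X=cv2.triangulatePoints(T[0],T[1],np.array([[348.],[20]]),np.array([[217.],[370]]));print((X[:3]/X[3]).ravel())
rows(r,.4573,.0812,.15,-97.12,24)
E
```

```text
[ 0.97944628 -0.0986123   0.05710976]
N 24 row [-0.03218  0.01265  0.00395] turn z -2.812 | dist [ 0.2781  0.7318 -0.0948] dyaw 67.49
 t 0.1 rot [ 1.7992e+02 -1.0000e-02 -1.6461e+02] F [ 0.1 -0.6  0.9] w 0.08745
```

Request:
{"fn": "carry_out", "kwargs": {"plan": [[[-0.0322,0.0127,0.004],[0,0,-2.81],0],[[-0.0322,0.0127,0.004],[0,0,-2.81],0],[[-0.0322,0.0127,0.004],[0,0,-2.81],0],[[-0.0322,0.0127,0.004],[0,0,-2.81],0],[[-0.0322,0.0127,0.004],[0,0,-2.81],0],[[-0.0322,0.0127,0.004],[0,0,-2.81],0],[[-0.0322,0.0127,0.004],[0,0,-2.81],0],[[-0.0322,0.0127,0.004],[0,0,-2.81],0],[[-0.0322,0.0127,0.004],[0,0,-2.81],0],[[-0.0322,0.0127,0.004],[0,0,-2.81],0],[[-0.0322,0.0127,0.004],[0,0,-2.81],0],[[-0.0322,0.0127,0.004],[0,0,-2.81],0]], "grip_force": 10}}

```text
time_s: 1.1
tcp_pos: [0.4297, -0.3248, 0.3562]
eef_rot: [180.0, -0.0, -130.7]
contact_force: [1.2, -0.2, 0.3]
gripper_width: 0.0875
```

Request:
{"fn": "carry_out", "kwargs": {"plan": [[[-0.0322,0.0127,0.004],[0,0,-2.81],0],[[-0.0322,0.0127,0.004],[0,0,-2.81],0],[[-0.0322,0.0127,0.004],[0,0,-2.81],0],[[-0.0322,0.0127,0.004],[0,0,-2.81],0],[[-0.0322,0.0127,0.004],[0,0,-2.81],0],[[-0.0322,0.0127,0.004],[0,0,-2.81],0],[[-0.0322,0.0127,0.004],[0,0,-2.81],0],[[-0.0322,0.0127,0.004],[0,0,-2.81],0],[[-0.0322,0.0127,0.004],[0,0,-2.81],0],[[-0.0322,0.0127,0.004],[0,0,-2.81],0],[[-0.0322,0.0127,0.004],[0,0,-2.81],0],[[-0.0322,0.0127,0.004],[0,0,-2.81],0]]}}

```text
time_s: 2.1
tcp_pos: [0.4565, 0.0837, 0.3084]
eef_rot: [180.0, -0.0, -97.0]
contact_force: [-0.1, -0.1, 0.1]
gripper_width: 0.0879
```

```bash
python3 - <<'E'
from plant import r
from h import *
c,s=np.cos(np.radians(-7.12)),np.sin(np.radians(-7.12)); d=.0065 # plunger mid lies 6.5mm to nose side
rows(r,.4573+d*c,.0812+d*s,.043,-97.12,8)
print(r.get_state()["tcp_pos"],r.get_state()["joints"].round(1))
E
```

```text
N 8 row [ 0.0003  -0.00095  0.0133 ] turn z 0.013 | dist [ 0.0072 -0.0033 -0.1064] dyaw -0.1
 t 2.1 rot [180.    -0.   -97.02] F [-0.1 -0.1  0.1] w 0.08789
[0.45653174 0.08370128 0.30839677] [ 34.8   5.7 -32.8  -0.  -51.4 -41.8]
```

Request:
{"fn": "carry_out", "kwargs": {"plan": [[[0.0003,-0.001,0.0133],[0,0,0],0],[[0.0003,-0.001,0.0133],[0,0,0],0],[[0.0003,-0.001,0.0133],[0,0,0],0],[[0.0003,-0.001,0.0133],[0,0,0],0],[[0.0003,-0.001,0.0133],[0,0,0],0],[[0.0003,-0.001,0.0133],[0,0,0],0],[[0.0003,-0.001,0.0133],[0,0,0],0],[[0.0003,-0.001,0.0133],[0,0,0],0],[[0,0,0],[0,0,0],0],[[0,0,0],[0,0,0],80],[[0,0,0],[0,0,0],80],[[0,0,0],[0,0,0],80]], "grip_force": 10}}

```text
time_s: 3.1
tcp_pos: [0.4649, 0.0789, 0.2031]
eef_rot: [-179.9, 0.0, -97.1]
contact_force: [-0.0, 1.1, 0.1]
gripper_width: 0.0729
```

```bash
python3 - <<'E'
from plant import r
import cv2
s=r.get_state();print(s["gripper_width"],s["tcp_pos"],s["contact_force"])
im=r.capture("side")[110:210,310:470,::-1]
cv2.imwrite("pics/sq.png",cv2.resize(im,None,fx=4,fy=4,interpolation=cv2.INTER_CUBIC))
E
```

```text
0.07287168377241782 [0.4649297  0.07888387 0.20305428] [-0.03049832  1.07211903  0.09543323]
```

View pics/sq.png

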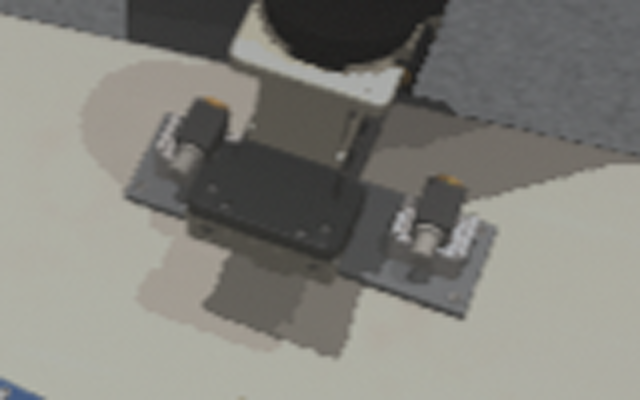

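The picture shows the gripper centred over the middle plunger at about (275,200) in the crop, clear of both neighbours.

Request:
{"fn": "carry_out", "kwargs": {"plan": [[[0,0,0],[0,0,0],160],[[0,0,0],[0,0,0],160],[[0,0,0],[0,0,0],160],[[0,0,0],[0,0,0],160],[[0,0,0],[0,0,0],160],[[0,0,0],[0,0,0],160],[[0,0,0],[0,0,0],160],[[0,0,0],[0,0,0],160],[[0,0,0],[0,0,0],160],[[0,0,0],[0,0,0],160],[[0,0,0],[0,0,0],160],[[0,0,0],[0,0,0],160]], "grip_force": 10}}

```text
time_s: 4.15
tcp_pos: [0.4645, 0.0787, 0.2026]
eef_rot: [180.0, -0.0, -97.2]
contact_force: [-4.0, 0.3, 6.3]
gripper_width: 0.0495
```

Request:
{"fn": "carry_out", "kwargs": {"plan": [[[0,0,0],[0,0,0],160],[[0,0,0],[0,0,0],160],[[0,0,0],[0,0,0],160],[[0,0,0],[0,0,0],160]]}}

```text
time_s: 4.48
tcp_pos: [0.4645, 0.0787, 0.2026]
eef_rot: [180.0, 0.0, -97.2]
contact_force: [-4.2, 0.9, 7.0]
gripper_width: 0.0494
```

```bash
python3 - <<'E'
from plant import r
import cv2
for i in range(3):
    im=r.capture("top"); s=r.get_state();print(s["gripper_width"],s["tcp_pos"],s["contact_force"],s["moment"])
E
```

```text
0.04932826688127818 [0.46449359 0.0786862  0.20260186] [-3.41346001  0.98013814  6.69816805] [0.42137975 1.30136025 0.01546934]
0.04936603182478135 [0.46449682 0.07870209 0.2025961 ] [-3.33040219  0.392307    6.98628279] [ 0.44295917  1.4053866  -0.0309261 ]
0.04953513690084959 [0.46449061 0.07869898 0.20260232] [-3.50252144  1.30717662  6.43171658] [ 0.42534062  1.35803546 -0.02542271]
```

The middle one gives about 1.5 mm, so it is the heavy one. The steady 7 N comes from the arm settling while gripping. I'll open, then slide along to the +y plunger.

Request:
{"fn": "carry_out", "kwargs": {"plan": [[[0,0,0],[0,0,0],50],[[0,0,0],[0,0,0],50],[[0,0,0],[0,0,0],50],[[0,0,0],[0,0,0],50],[[0,0,0],[0,0,0],50],[[0,0,0],[0,0,0],50],[[-0.018,0,0],[0,0,0],50],[[-0.018,0,0],[0,0,0],50],[[-0.018,0,0],[0,0,0],50],[[-0.018,0,0],[0,0,0],50],[[0,0,0],[0,0,0],50],[[0,0,0],[0,0,0],50]]}}

```text
time_s: 5.63
tcp_pos: [0.4737, 0.1508, 0.2021]
eef_rot: [180.0, -0.0, -97.1]
contact_force: [-1.4, -0.5, 0.3]
gripper_width: 0.0706
```

```bash
python3 - <<'E'
from plant import r
from h import *
rows(r,.4724,.1499,.043,-97.12,1)
E
```

```text
N 1 row [0.00108 0.00115 0.0001 ] turn z 0.033 | dist [-0.0013 -0.0009 -0.0001] dyaw -0.03
 t 5.6333 rot [179.99  -0.   -97.09] F [-1.4 -0.5  0.3] w 0.07061
```

Request:
{"fn": "carry_out", "kwargs": {"plan": [[[0.001,0.001,0],[0,0,0],50],[[0,0,0],[0,0,0],160],[[0,0,0],[0,0,0],160],[[0,0,0],[0,0,0],160],[[0,0,0],[0,0,0],160],[[0,0,0],[0,0,0],160],[[0,0,0],[0,0,0],160],[[0,0,0],[0,0,0],160],[[0,0,0],[0,0,0],160],[[0,0,0],[0,0,0],160],[[0,0,0],[0,0,0],160]], "grip_force": 10}}

```text
time_s: 6.55
tcp_pos: [0.4723, 0.149, 0.2023]
eef_rot: [180.0, -0.0, -97.2]
contact_force: [-2.0, -0.9, 4.1]
gripper_width: 0.0407
```

Request:
{"fn": "carry_out", "kwargs": {"plan": [[[0,0,0],[0,0,0],160],[[0,0,0],[0,0,0],160]]}}

```text
time_s: 6.72
tcp_pos: [0.4723, 0.1491, 0.2023]
eef_rot: [180.0, -0.0, -97.2]
contact_force: [-2.1, -3.1, 4.2]
gripper_width: 0.0408
```

The +y plunger gives about 10 mm, so it is the light one. I squeeze the third as well.

Request:
{"fn": "carry_out", "kwargs": {"plan": [[[0,0,0],[0,0,0],40],[[0,0,0],[0,0,0],40],[[0,0,0],[0,0,0],40],[[0,0,0],[0,0,0],40],[[0,0,0],[0,0,0],40],[[0,0,0],[0,0,0],40],[[0,0,0],[0,0,0],40],[[0.0345,0,0],[0,0,0],40],[[0.0345,0,0],[0,0,0],40],[[0.0345,0,0],[0,0,0],40],[[0.0345,0,0],[0,0,0],40],[[0,0,0],[0,0,0],40]]}}

```text
time_s: 7.72
tcp_pos: [0.4532, 0.0082, 0.2019]
eef_rot: [179.9, -0.1, -97.4]
contact_force: [-0.2, 0.2, -0.5]
gripper_width: 0.0742
```

```bash
python3 - <<'E'
from plant import r
from h import *
r.capture("top");r.capture("top")
rows(r,.4550,.0110,.043,-97.12,1)
E
```

```text
N 1 row [0.00018 0.00013 0.00039] turn z -0.185 | dist [-0.0002 -0.0002 -0.0004] dyaw 0.18
 t 7.8167 rot [-1.7999e+02  1.0000e-02 -9.7300e+01] F [0.7 0.4 0.3] w 0.07375
```

Request:
{"fn": "carry_out", "kwargs": {"plan": [[[0,0,0],[0,0,0],160],[[0,0,0],[0,0,0],160],[[0,0,0],[0,0,0],160],[[0,0,0],[0,0,0],160],[[0,0,0],[0,0,0],160],[[0,0,0],[0,0,0],160],[[0,0,0],[0,0,0],160],[[0,0,0],[0,0,0],160],[[0,0,0],[0,0,0],160],[[0,0,0],[0,0,0],160],[[0,0,0],[0,0,0],160],[[0,0,0],[0,0,0],160]], "grip_force": 10}}

```text
time_s: 8.82
tcp_pos: [0.4553, 0.0123, 0.2022]
eef_rot: [180.0, -0.0, -97.2]
contact_force: [0.1, -0.2, -0.6]
gripper_width: 0.0473
```

Request:
{"fn": "carry_out", "kwargs": {"plan": [[[0,0,0],[0,0,0],40],[[0,0,0],[0,0,0],40],[[0,0,0],[0,0,0],40],[[0,0,0],[0,0,0],40],[[0,0,0],[0,0,0],40],[[0,0,0],[0,0,0],40],[[0,0,-0.03],[0,0,0],40],[[0,0,-0.03],[0,0,0],40],[[0,0,-0.03],[0,0,0],80],[[0,0,-0.02],[0,0,0],140],[[0,0,0],[0,0,0],140]]}}

```text
time_s: 9.73
tcp_pos: [0.4566, 0.0127, 0.3166]
eef_rot: [-179.6, 0.2, -97.1]
contact_force: [1.4, 0.4, 0.8]
gripper_width: 0.0595
```

```bash
python3 - <<'E'
from plant import r
from h import *
rows(r,.466,.1507,.12,-7.12,14)
rows(r,.466,.1507,.12,172.88,14)
print(r.get_state()["joints"].round(0))
E
```

```text
N 14 row [-0.00857 -0.00684  0.00269] turn z -6.428 | dist [ 0.0094  0.138  -0.0376] dyaw 89.99
 t 9.7333 rot [-179.61    0.18  -97.11] F [1.4 0.4 0.8] w 0.05949
N 14 row [-0.00776  0.00775  0.00269] turn z 6.429 | dist [ 0.0094  0.138  -0.0376] dyaw -90.01
 t 9.7333 rot [-179.61    0.18  -97.11] F [1.4 0.4 0.8] w 0.05949
[ 26.   4. -33.   0. -52. -34.]
```

The third gives about 3.7 mm, so it is the medium one. I'll look at where the plungers lie now.

```bash
python3 - <<'E'
from plant import r
import cv2,numpy as np
a=r.capture("top")[232:290,215:330,::-1]; b=r.capture("side")[120:195,335:440,::-1]
a=cv2.resize(a,(690,348),interpolation=cv2.INTER_CUBIC)
cv2.imwrite("pics/c2.png",a)
E
```

```text
(no output)
```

View pics/c2.png

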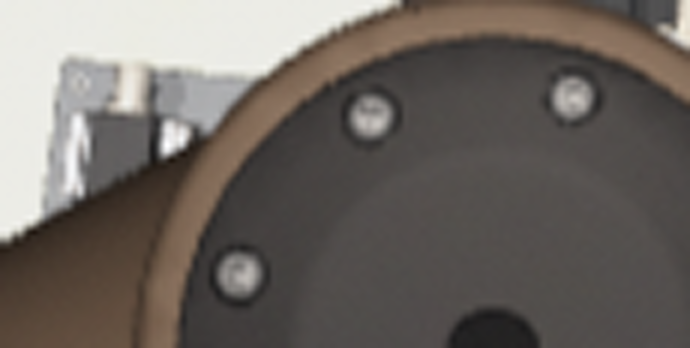

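```bash
python3 - <<'E'
from plant import r
from h import *
c,s=np.cos(np.radians(-7.12)),np.sin(np.radians(-7.12))
f=lambda P:np.round(((P[:,:2]-[.4573,.0812])@np.array([[c,-s],[s,c]]))*1000,1)
g=lambda L,k:(np.array(L,float)+.5)/k-.5+[215,232]
print("initial nose tips",f(ray(r,"top",g([(112,59),(272,79),(444,94)],5),.0475)))
print("initial housing front",f(ray(r,"top",g([(107,103),(268,122),(440,137)],5),.052)))
print("now light nose",f(ray(r,"top",g([(133,63)],6),.0475)),"front",f(ray(r,"top",g([(125,112)],6),.052)))
E
```

```text
initial nose tips [[ 30.8  69.4]
 [ 29.3   2.6]
 [ 30.3 -69.2]]
initial housing front [[ 12.8  68.5]
 [ 11.7   1.8]
 [ 12.6 -69.4]]
now light nose [[33.5 70.2]] front [[16.6 70.2]]
```

Request:
{"fn": "carry_out", "kwargs": {"plan": [[[-0.0086,-0.007,0.0027],[0,0,-6.43],140],[[-0.0086,-0.007,0.0027],[0,0,-6.43],140],[[-0.0086,-0.007,0.0027],[0,0,-6.43],140],[[-0.0086,-0.007,0.0027],[0,0,-6.43],140],[[-0.0086,-0.007,0.0027],[0,0,-6.43],140],[[-0.0086,-0.007,0.0027],[0,0,-6.43],140],[[-0.0086,-0.007,0.0027],[0,0,-6.43],140],[[-0.0086,-0.007,0.0027],[0,0,-6.43],140],[[-0.0086,-0.007,0.0027],[0,0,-6.43],140],[[-0.0086,-0.007,0.0027],[0,0,-6.43],140],[[-0.0086,-0.007,0.0027],[0,0,-6.43],140],[[-0.0086,-0.007,0.0027],[0,0,-6.43],140]]}}

```text
time_s: 10.83
tcp_pos: [0.4783, 0.1337, 0.2782]
eef_rot: [179.9, 0.1, -19.7]
contact_force: [-0.1, 0.6, -0.2]
gripper_width: 0.0397
```

Request:
{"fn": "carry_out", "kwargs": {"plan": [[[-0.0086,-0.007,0.0027],[0,0,-6.43],140],[[-0.0086,-0.007,0.0027],[0,0,-6.43],140],[[0,0,0],[0,0,0],140],[[0,0,0],[0,0,0],140]]}}

```text
time_s: 11.17
tcp_pos: [0.4658, 0.1517, 0.2734]
eef_rot: [179.9, 0.1, -7.2]
contact_force: [0.0, -1.2, 0.2]
gripper_width: 0.0393
```

```bash
python3 - <<'E'
from plant import r
from h import *
rows(r,.4695,.1503,.0565,-7.12,5)
E
```

```text
N 5 row [0.00076 0.0002  0.01157] turn z -0.021 | dist [ 0.0037 -0.0014 -0.0579] dyaw 0.1
 t 11.1667 rot [ 1.799e+02  9.000e-02 -7.220e+00] F [ 0.  -1.2  0.2] w 0.03927
```

Request:
{"fn": "carry_out", "kwargs": {"plan": [[[0.0008,0.0002,0.0115],[0,0,0],140],[[0.0008,0.0002,0.0115],[0,0,0],140],[[0.0008,0.0002,0.0115],[0,0,0],140],[[0.0008,0.0002,0.0115],[0,0,0],140],[[0.0008,0.0002,0.0115],[0,0,0],140],[[0,0,0],[0,0,0],140],[[0,0,0],[0,0,0],140],[[0,0,0],[0,0,0],210],[[0,0,0],[0,0,0],210],[[0,0,0],[0,0,0],210],[[0,0,0],[0,0,0],210],[[0,0,0],[0,0,0],210]], "grip_force": 20}}

```text
time_s: 12.17
tcp_pos: [0.4703, 0.1504, 0.2176]
eef_rot: [-180.0, -0.1, -7.1]
contact_force: [0.7, 0.6, 3.8]
gripper_width: 0.0218
```

Request:
{"fn": "carry_out", "kwargs": {"plan": [[[0,0,0],[0,0,0],210],[[0,0,-0.02],[0,0,0],210],[[0,0,-0.02],[0,0,0],210],[[0,0,-0.02],[0,0,0],210],[[0,0,0],[0,0,0],210],[[0,0,0],[0,0,0],210]]}}

```text
time_s: 12.67
tcp_pos: [0.4702, 0.1504, 0.2778]
eef_rot: [-179.9, -0.1, -7.1]
contact_force: [0.2, 0.4, -1.0]
gripper_width: 0.0219
```

```bash
python3 - <<'E'
from plant import r
from h import *
rows(r,.6479,-.0313,.11,-12.16,12)
E
```

```text
N 12 row [0.0171  0.01251 0.00074] turn z 0.418 | dist [ 0.1777 -0.1817 -0.0088] dyaw -5.02
 t 12.6667 rot [-1.7989e+02 -9.0000e-02 -7.1400e+00] F [ 0.2  0.4 -1. ] w 0.02186
```

Request:
{"fn": "carry_out", "kwargs": {"plan": [[[0.0171,0.0125,0.0007],[0,0,0.42],210],[[0.0171,0.0125,0.0007],[0,0,0.42],210],[[0.0171,0.0125,0.0007],[0,0,0.42],210],[[0.0171,0.0125,0.0007],[0,0,0.42],210],[[0.0171,0.0125,0.0007],[0,0,0.42],210],[[0.0171,0.0125,0.0007],[0,0,0.42],210],[[0.0171,0.0125,0.0007],[0,0,0.42],210],[[0.0171,0.0125,0.0007],[0,0,0.42],210],[[0.0171,0.0125,0.0007],[0,0,0.42],210],[[0.0171,0.0125,0.0007],[0,0,0.42],210],[[0.0171,0.0125,0.0007],[0,0,0.42],210],[[0.0171,0.0125,0.0007],[0,0,0.42],210]]}}

```text
time_s: 13.67
tcp_pos: [0.648, -0.0322, 0.2667]
eef_rot: [180.0, 0.1, -12.2]
contact_force: [0.2, 0.7, -0.6]
gripper_width: 0.0221
```

Request:
{"fn": "carry_out", "kwargs": {"plan": [[[0,0,0],[0,0,0],210],[[0,0,0],[0,0,0],210]]}}

```text
time_s: 13.83
tcp_pos: [0.6477, -0.0323, 0.2665]
eef_rot: [179.9, 0.2, -12.3]
contact_force: [-1.1, 1.0, -1.6]
gripper_width: 0.0218
```

```bash
python3 - <<'E'
from plant import r
from h import *
import cv2
rows(r,.6484,-.0314,.0595,-12.16,5)
im=r.capture("side")[170:260,260:440,::-1]; cv2.imwrite("pics/pre.png",cv2.resize(im,None,fx=4,fy=4,interpolation=cv2.INTER_CUBIC))
E
```

```text
N 5 row [ 0.0001 -0.0002  0.0096] turn z -0.027 | dist [ 0.0007  0.0009 -0.048 ] dyaw 0.13
 t 13.8333 rot [ 1.7995e+02  1.6000e-01 -1.2290e+01] F [-1.1  1.  -1.6] w 0.02178
```

View pics/pre.png

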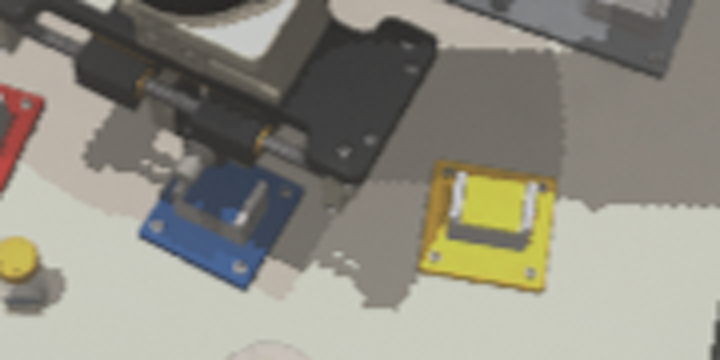

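The crop shows the nose at (195,155) above the blue saddle, about level. I descend.

Request:
{"fn": "carry_out", "kwargs": {"plan": [[[0.0001,-0.0002,0.0095],[0,0,0],210],[[0.0001,-0.0002,0.0095],[0,0,0],210],[[0.0001,-0.0002,0.0095],[0,0,0],210],[[0.0001,-0.0002,0.0095],[0,0,0],210],[[0.0001,-0.0002,0.009],[0,0,0],210],[[0,0,0],[0,0,0],210],[[0,0,0],[0,0,0],210]]}}

```text
time_s: 14.47
tcp_pos: [0.6483, -0.0304, 0.2206]
eef_rot: [180.0, 0.1, -12.2]
contact_force: [-0.6, 0.0, -0.1]
gripper_width: 0.0218
```

```bash
python3 - <<'E'
from plant import r
from h import *
rows(r,.6484,-.0314,.0586,-12.16,1)
E
```

```text
N 1 row [0.00027 0.001   0.00301] turn z -0.003 | dist [ 0.0001 -0.001  -0.003 ] dyaw 0.0
 t 14.4667 rot [ 1.7996e+02  9.0000e-02 -1.2160e+01] F [-0.6  0.  -0.1] w 0.02178
```

Request:
{"fn": "carry_out", "kwargs": {"plan": [[[0,0.001,0.0015],[0,0,0],210],[[0,0,0.001],[0,0,0],210],[[0,0,0],[0,0,0],210],[[0,0,0],[0,0,0],210]]}}

```text
time_s: 14.8
tcp_pos: [0.6485, -0.0315, 0.2194]
eef_rot: [-180.0, -0.0, -12.2]
contact_force: [-0.5, 0.4, 0.3]
gripper_width: 0.0219
```

Request:
{"fn": "carry_out", "kwargs": {"plan": [[[0,0,0.001],[0,0,0],210],[[0,0,0.0005],[0,0,0],210],[[0,0,0],[0,0,0],210],[[0,0,0],[0,0,0],210]]}}

```text
time_s: 15.13
tcp_pos: [0.6484, -0.0315, 0.2177]
eef_rot: [-180.0, -0.0, -12.2]
contact_force: [0.4, -0.6, -0.0]
gripper_width: 0.022
```

Request:
{"fn": "carry_out", "kwargs": {"plan": [[[0,0,0.0004],[0,0,0],140],[[0,0,0],[0,0,0],140],[[0,0,0],[0,0,0],140],[[0,0,0],[0,0,0],140],[[0,0,0],[0,0,0],140],[[0,0,-0.02],[0,0,0],140],[[0,0,-0.03],[0,0,0],140],[[0,0,-0.02],[0,0,0],140]]}}

```text
time_s: 15.8
tcp_pos: [0.6487, -0.0315, 0.2889]
eef_rot: [180.0, -0.0, -12.2]
contact_force: [0.6, 0.4, 0.5]
gripper_width: 0.0396
```

```bash
python3 - <<'E'
from plant import r
from h import *
c,s=np.cos(np.radians(-7.12)),np.sin(np.radians(-7.12))
rows(r,.4486+.002*c,.0118+.002*s,.11,-7.12,10)
E
```

```text
N 10 row [-0.02026 -0.00084  0.00199] turn z -0.504 | dist [-0.1981  0.043  -0.0199] dyaw 5.04
 t 15.8 rot [ 1.7998e+02 -4.0000e-02 -1.2160e+01] F [0.6 0.4 0.5] w 0.03965
```

Request:
{"fn": "carry_out", "kwargs": {"plan": [[[-0.0202,-0.0008,0.002],[0,0,-0.5],140],[[-0.0202,-0.0008,0.002],[0,0,-0.5],140],[[-0.0202,-0.0008,0.002],[0,0,-0.5],140],[[-0.0202,-0.0008,0.002],[0,0,-0.5],140],[[-0.0202,-0.0008,0.002],[0,0,-0.5],140],[[-0.0202,-0.0008,0.002],[0,0,-0.5],140],[[-0.0202,-0.0008,0.002],[0,0,-0.5],140],[[-0.0202,-0.0008,0.002],[0,0,-0.5],140],[[-0.0202,-0.0008,0.002],[0,0,-0.5],140],[[-0.0202,-0.0008,0.002],[0,0,-0.5],140],[[0,0,0],[0,0,0],140],[[0,0,0],[0,0,0],140]]}}

```text
time_s: 16.8
tcp_pos: [0.4503, 0.0113, 0.2676]
eef_rot: [-180.0, -0.0, -7.1]
contact_force: [0.8, 0.3, -0.0]
gripper_width: 0.0396
```

```bash
python3 - <<'E'
from plant import r
from h import *
c,s=np.cos(np.radians(-7.12)),np.sin(np.radians(-7.12))
rows(r,.4486+.002*c,.0118+.002*s,.058,-7.12,5)
a=r.capture("top")[140:290,215:410,::-1]; cv2.imwrite("pics/t3.png",cv2.resize(a,None,fx=4,fy=4,interpolation=cv2.INTER_CUBIC))
b=r.capture("side")[110:250,290:450,::-1]; cv2.imwrite("pics/s3.png",cv2.resize(b,None,fx=4,fy=4,interpolation=cv2.INTER_CUBIC))
E
```

```text
N 5 row [ 6.000e-05 -5.000e-05  1.012e-02] turn z 0.0 | dist [ 0.0003  0.0002 -0.0506] dyaw -0.0
 t 16.8 rot [-1.7997e+02 -4.0000e-02 -7.1200e+00] F [ 0.8  0.3 -0. ] w 0.03961
```

View pics/s3.png

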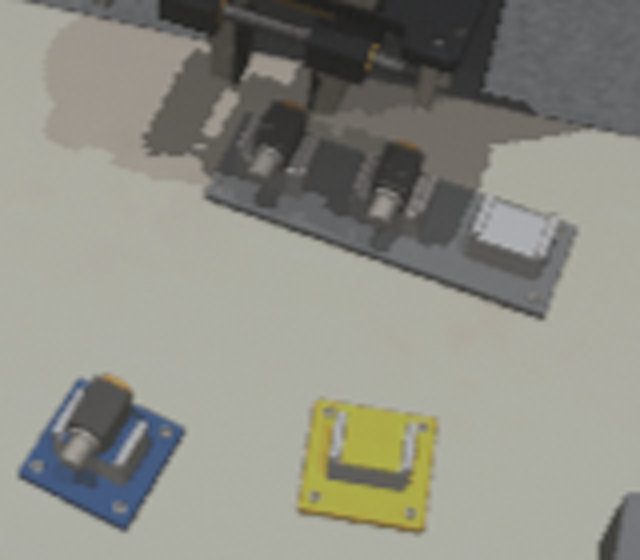

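```bash
python3 - <<'E'
from plant import r
from h import *
def loc(P,q):
    c,s=np.cos(np.radians(q[2])),np.sin(np.radians(q[2])); return np.round((P[:,:2]-q[:2])@np.array([[c,-s],[s,c]])*1000,1)
g=lambda L:(np.array(L,float)+.5)/4-.5+[290,110]
B=(.6479,-.0313,-12.16);Rk=(.4573,.0812,-7.12)
print("blue nose",loc(ray(r,"side",g([(75,455)]),.041),B))
print("rack noses med, heavy",loc(ray(r,"side",g([(262,166),(380,211)]),.041),Rk))
K,R,t=cam(r,"side")
b=cv2.imread("pics/s3.png")
def box(q,off,col):
    c,s=np.cos(np.radians(q[2])),np.sin(np.radians(q[2])); M=np.array([[c,-s],[s,c]])
    for z,X in ((.052,[(15,11),(15,-11),(-15,-11),(-15,11)]),(.030,[(15,11),(15,-11)])):
        w=((np.array(X)+off)/1000)@M.T+q[:2]; px=cv2.projectPoints(np.c_[w,np.full(len(w),z)],R,t,K,None)[0].reshape(-1,2)
        cv2.polylines(b,[np.round((px-[290,110]+.5)*4-.5).astype(np.int32)],True,col,1)
    for z,X in ((.035,[(14,21),(-14,21),(-14,16),(14,16)]),(.035,[(14,-21),(-14,-21),(-14,-16),(14,-16)])):
        w=((np.array(X)+[0,off[1] if 0 else 0])/1000)@M.T+q[:2]
        if q is Rk: w=w+ (M@np.array([0,(-.07 if off[1]<-35 else 0)]))
        px=cv2.projectPoints(np.c_[w,np.full(4,z)],R,t,K,None)[0].reshape(-1,2)
        cv2.polylines(b,[np.round((px-[290,110]+.5)*4-.5).astype(np.int32)],True,(0,255,0),1)
box(B,(0,0),(255,0,255)); box(Rk,(2,-70),(255,0,255)); box(Rk,(1.7,0),(255,0,255))
top=cv2.imread("pics/t3.png")[100:560,0:560]
cv2.imwrite("pics/ov3.png",cv2.resize(b[90:540,0:460],None,fx=1.3,fy=1.3))
E
```

```text
blue nose [[22.4 -0.3]]
rack noses med, heavy [[ 22.3 -69.1]
 [ 24.9   1.4]]
```

View pics/ov3.png

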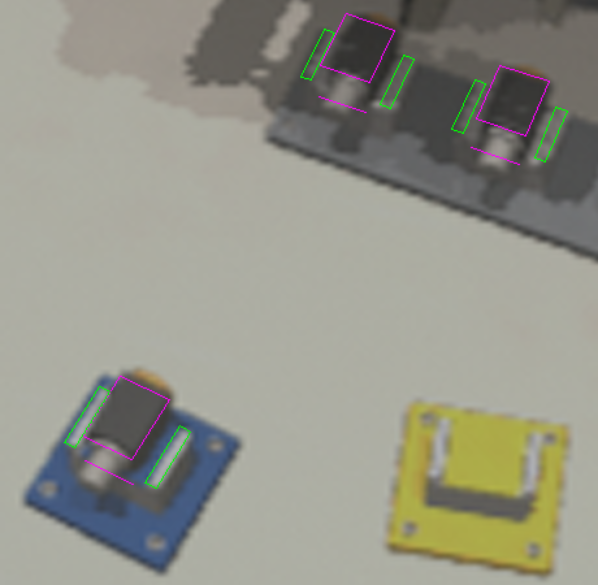

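The overlay of the model on the side view agrees to about 1 mm, for the blue placement and for the two plungers still in the rack. I grasp the medium one next.

Request:
{"fn": "carry_out", "kwargs": {"plan": [[[0,0,0.0105],[0,0,0],140],[[0,0,0.0105],[0,0,0],140],[[0,0,0.0105],[0,0,0],140],[[0,0,0.0105],[0,0,0],140],[[0,0,0.0105],[0,0,0],140],[[0,0,0],[0,0,0],140],[[0,0,0],[0,0,0],140],[[0,0,0],[0,0,0],210],[[0,0,0],[0,0,0],210],[[0,0,0],[0,0,0],210],[[0,0,0],[0,0,0],210],[[0,0,0],[0,0,0],210]], "grip_force": 20}}

```text
time_s: 17.9
tcp_pos: [0.4509, 0.0113, 0.2148]
eef_rot: [-180.0, -0.0, -7.2]
contact_force: [0.7, -0.5, -0.5]
gripper_width: 0.0218
```

Request:
{"fn": "carry_out", "kwargs": {"plan": [[[0,0,0],[0,0,0],210],[[0,0,0],[0,0,0],210],[[0,0,-0.02],[0,0,0],210],[[0,0,-0.02],[0,0,0],210],[[0,0,-0.02],[0,0,0],210],[[0,0,0],[0,0,0],210]]}}

```text
time_s: 18.4
tcp_pos: [0.4519, 0.0116, 0.278]
eef_rot: [-179.9, -0.3, -7.1]
contact_force: [1.5, 0.7, -0.5]
gripper_width: 0.0219
```

```bash
python3 - <<'E'
from plant import r
from h import *
rows(r,.6161,.1054,.11,6.15,12)
E
```

```text
N 12 row [ 0.01357 -0.00808  0.00075] turn z -1.107 | dist [ 0.1642  0.0938 -0.009 ] dyaw 13.28
 t 18.4 rot [-179.87   -0.28   -7.13] F [ 1.5  0.7 -0.5] w 0.02185
```

Request:
{"fn": "carry_out", "kwargs": {"plan": [[[0.0136,-0.0081,0.0007],[0,0,-1.11],210],[[0.0136,-0.0081,0.0007],[0,0,-1.11],210],[[0.0136,-0.0081,0.0007],[0,0,-1.11],210],[[0.0136,-0.0081,0.0007],[0,0,-1.11],210],[[0.0136,-0.0081,0.0007],[0,0,-1.11],210],[[0.0136,-0.0081,0.0007],[0,0,-1.11],210],[[0.0136,-0.0081,0.0007],[0,0,-1.11],210],[[0.0136,-0.0081,0.0007],[0,0,-1.11],210],[[0.0136,-0.0081,0.0007],[0,0,-1.11],210],[[0.0136,-0.0081,0.0007],[0,0,-1.11],210],[[0.0136,-0.0081,0.0007],[0,0,-1.11],210],[[0.0136,-0.0081,0.0007],[0,0,-1.11],210]]}}

```text
time_s: 19.4
tcp_pos: [0.6159, 0.1055, 0.2654]
eef_rot: [180.0, 0.1, 6.2]
contact_force: [0.5, 0.5, -0.9]
gripper_width: 0.0221
```

Request:
{"fn": "carry_out", "kwargs": {"plan": [[[0,0,0],[0,0,0],210],[[0,0,0.015],[0,0,0],210],[[0,0,0.015],[0,0,0],210],[[0,0,0.01],[0,0,0],210],[[0,0,0],[0,0,0],210],[[0,0,0],[0,0,0],210],[[0,0,0],[0,0,0],210]]}}

```text
time_s: 19.98
tcp_pos: [0.6157, 0.1052, 0.2268]
eef_rot: [180.0, -0.0, 6.1]
contact_force: [0.0, 0.2, -0.4]
gripper_width: 0.0216
```

```bash
python3 - <<'E'
from plant import r
from h import *
rows(r,.6161,.1054,.0558,6.15,3)
E
```

```text
N 3 row [ 1.6e-04 -6.0e-05  4.0e-03] turn z -0.002 | dist [ 0.0004  0.0002 -0.012 ] dyaw 0.01
 t 19.9833 rot [ 1.80e+02 -3.00e-02  6.14e+00] F [ 0.   0.2 -0.4] w 0.02162
```

Request:
{"fn": "carry_out", "kwargs": {"plan": [[[0,0,0.004],[0,0,0],210],[[0,0,0.004],[0,0,0],210],[[0,0,0.003],[0,0,0],210],[[0,0,0],[0,0,0],210],[[0,0,0],[0,0,0],210],[[0,0,0],[0,0,0],210]]}}

```text
time_s: 20.48
tcp_pos: [0.6154, 0.1051, 0.2153]
eef_rot: [180.0, 0.0, 6.1]
contact_force: [-0.2, -0.1, 0.2]
gripper_width: 0.0215
```

Request:
{"fn": "carry_out", "kwargs": {"plan": [[[0.0005,0,0.0004],[0,0,0],210],[[0,0,0],[0,0,0],140],[[0,0,0],[0,0,0],140],[[0,0,0],[0,0,0],140],[[0,0,0],[0,0,0],140],[[0,0,0],[0,0,0],140],[[0,0,-0.02],[0,0,0],140],[[0,0,-0.03],[0,0,0],140],[[0,0,-0.02],[0,0,0],140]]}}

```text
time_s: 21.23
tcp_pos: [0.6163, 0.1053, 0.2867]
eef_rot: [180.0, -0.0, 6.2]
contact_force: [0.1, 0.3, 0.7]
gripper_width: 0.0391
```

```bash
python3 - <<'E'
from plant import r
from h import *
c,s=np.cos(np.radians(-7.12)),np.sin(np.radians(-7.12))
rows(r,.4573+.0017*c,.0812+.0017*s,.11,-7.12,10)
E
```

```text
N 10 row [-0.01577  0.00238  0.00177] turn z 1.328 | dist [-0.1573 -0.0243 -0.0177] dyaw -13.28
 t 21.2333 rot [ 1.7998e+02 -4.0000e-02  6.1600e+00] F [0.1 0.3 0.7] w 0.0391
```

Request:
{"fn": "carry_out", "kwargs": {"plan": [[[-0.0158,0.0024,0.0018],[0,0,1.33],140],[[-0.0158,0.0024,0.0018],[0,0,1.33],140],[[-0.0158,0.0024,0.0018],[0,0,1.33],140],[[-0.0158,0.0024,0.0018],[0,0,1.33],140],[[-0.0158,0.0024,0.0018],[0,0,1.33],140],[[-0.0158,0.0024,0.0018],[0,0,1.33],140],[[-0.0158,0.0024,0.0018],[0,0,1.33],140],[[-0.0158,0.0024,0.0018],[0,0,1.33],140],[[-0.0158,0.0024,0.0018],[0,0,1.33],140],[[-0.0158,0.0024,0.0018],[0,0,1.33],140],[[0,0,0],[0,0,0],140],[[0,0,0],[0,0,0],140]]}}

```text
time_s: 22.23
tcp_pos: [0.458, 0.0808, 0.2673]
eef_rot: [-180.0, -0.0, -7.1]
contact_force: [0.4, -0.4, -0.3]
gripper_width: 0.0401
```

```bash
python3 - <<'E'
from plant import r
from h import *
c,s=np.cos(np.radians(-7.12)),np.sin(np.radians(-7.12))
rows(r,.4573+.0017*c,.0812+.0017*s,.0565,-7.12,5)
E
```

```text
N 5 row [ 2.000e-04 -6.000e-05  1.035e-02] turn z 0.004 | dist [ 0.001   0.0002 -0.0518] dyaw -0.02
 t 22.2333 rot [-1.7998e+02 -3.0000e-02 -7.1000e+00] F [ 0.4 -0.4 -0.3] w 0.04007
```

Request:
{"fn": "carry_out", "kwargs": {"plan": [[[0.0002,0,0.0103],[0,0,0],140],[[0.0002,0,0.0103],[0,0,0],140],[[0.0002,0,0.0103],[0,0,0],140],[[0.0002,0,0.0103],[0,0,0],140],[[0.0002,0,0.0103],[0,0,0],140],[[0,0,0],[0,0,0],140],[[0,0,0],[0,0,0],140],[[0,0,0],[0,0,0],210],[[0,0,0],[0,0,0],210],[[0,0,0],[0,0,0],210],[[0,0,0],[0,0,0],210],[[0,0,0],[0,0,0],210]], "grip_force": 20}}

```text
time_s: 23.23
tcp_pos: [0.4596, 0.0808, 0.2159]
eef_rot: [-180.0, -0.1, -7.1]
contact_force: [-0.2, 1.1, 3.2]
gripper_width: 0.0219
```

Request:
{"fn": "carry_out", "kwargs": {"plan": [[[0,0,0],[0,0,0],210],[[0,0,0],[0,0,0],210],[[0,0,-0.025],[0,0,0],210],[[0,0,-0.025],[0,0,0],210],[[0,0,-0.02],[0,0,0],210],[[0,0,0],[0,0,0],210]]}}

```text
time_s: 23.73
tcp_pos: [0.4604, 0.0812, 0.289]
eef_rot: [-179.8, -0.3, -7.1]
contact_force: [0.0, 0.4, -0.9]
gripper_width: 0.0219
```

```bash
python3 - <<'E'
from plant import r
from h import *
rows(r,.6407,-.1784,.12,-2.78,12)
E
```

```text
N 12 row [0.01691 0.02021 0.00083] turn z -0.361 | dist [ 0.1803 -0.2596 -0.01  ] dyaw 4.34
 t 23.7333 rot [-179.82   -0.28   -7.12] F [ 0.   0.4 -0.9] w 0.0219
```

Request:
{"fn": "carry_out", "kwargs": {"plan": [[[0.0169,0.0202,0.0008],[0,0,-0.36],210],[[0.0169,0.0202,0.0008],[0,0,-0.36],210],[[0.0169,0.0202,0.0008],[0,0,-0.36],210],[[0.0169,0.0202,0.0008],[0,0,-0.36],210],[[0.0169,0.0202,0.0008],[0,0,-0.36],210],[[0.0169,0.0202,0.0008],[0,0,-0.36],210],[[0.0169,0.0202,0.0008],[0,0,-0.36],210],[[0.0169,0.0202,0.0008],[0,0,-0.36],210],[[0.0169,0.0202,0.0008],[0,0,-0.36],210],[[0.0169,0.0202,0.0008],[0,0,-0.36],210],[[0.0169,0.0202,0.0008],[0,0,-0.36],210],[[0.0169,0.0202,0.0008],[0,0,-0.36],210]]}}

```text
time_s: 24.73
tcp_pos: [0.6396, -0.1801, 0.2745]
eef_rot: [-180.0, 0.1, -2.8]
contact_force: [0.5, 0.8, -1.5]
gripper_width: 0.0219
```

Request:
{"fn": "carry_out", "kwargs": {"plan": [[[0,0,0],[0,0,0],210],[[0,0,0.015],[0,0,0],210],[[0,0,0.015],[0,0,0],210],[[0,0,0.015],[0,0,0],210],[[0,0,0.005],[0,0,0],210],[[0,0,0],[0,0,0],210],[[0,0,0],[0,0,0],210],[[0,0,0],[0,0,0],210]]}}

```text
time_s: 25.4
tcp_pos: [0.6398, -0.1789, 0.2266]
eef_rot: [180.0, -0.1, -2.8]
contact_force: [-0.1, 0.7, -0.4]
gripper_width: 0.0218
```

```bash
python3 - <<'E'
from plant import r
from h import *
rows(r,.6407,-.1784,.0572,-2.78,3)
E
```

```text
N 3 row [ 0.00031 -0.00017  0.00345] turn z -0.013 | dist [ 0.0009  0.0005 -0.0104] dyaw 0.04
 t 25.4 rot [ 1.7999e+02 -6.0000e-02 -2.8200e+00] F [-0.1  0.7 -0.4] w 0.02181
```

Request:
{"fn": "carry_out", "kwargs": {"plan": [[[0.0003,-0.0002,0.0035],[0,0,0],210],[[0.0003,-0.0002,0.0035],[0,0,0],210],[[0.0003,-0.0001,0.003],[0,0,0],210],[[0,0,0],[0,0,0],210],[[0,0,0],[0,0,0],210],[[0,0,0],[0,0,0],210]]}}

```text
time_s: 25.9
tcp_pos: [0.6404, -0.1784, 0.2159]
eef_rot: [-180.0, -0.0, -2.8]
contact_force: [-0.7, -0.3, 1.4]
gripper_width: 0.0219
```

Touching down. I release, rise and withdraw toward the base for a look.

Request:
{"fn": "carry_out", "kwargs": {"plan": [[[0,0,0],[0,0,0],140],[[0,0,0],[0,0,0],140],[[0,0,0],[0,0,0],140],[[0,0,0],[0,0,0],140],[[0,0,0],[0,0,0],140],[[0,0,-0.02],[0,0,0],140],[[0,0,-0.04],[0,0,0],140],[[0,0,-0.03],[0,0,0],140],[[-0.04,0,0],[0,0,0],140],[[-0.04,0,0],[0,0,0],140],[[-0.04,0,0],[0,0,0],140],[[-0.03,0,0],[0,0,0],140]]}}

```text
time_s: 26.9
tcp_pos: [0.4874, -0.171, 0.3056]
eef_rot: [-180.0, 0.0, -2.9]
contact_force: [-0.9, 0.6, 0.0]
gripper_width: 0.0396
```

```bash
python3 - <<'E'
from plant import r
from h import *
B={"blue":(.6479,-.0313,-12.16),"yellow":(.6161,.1054,6.15),"red":(.6407,-.1784,-2.78)}
for n,(x0,y0,w,h) in (("side",(225,165,190,100)),("top",(235,105,195,110))):
    k=4; K,R,t=cam(r,n); a=np.ascontiguousarray(r.capture(n)[y0:y0+h,x0:x0+w,::-1]); a=cv2.resize(a,None,fx=k,fy=k,interpolation=cv2.INTER_CUBIC)
    for q in B.values():
        c,s=np.cos(np.radians(q[2])),np.sin(np.radians(q[2])); M=np.array([[c,-s],[s,c]])
        for z,X in ((.052,[(15,11),(15,-11),(-15,-11),(-15,11)]),(.041,[(32,6.5),(32,-6.5)])):
            p=(np.array(X)/1000)@M.T+q[:2]; px=cv2.projectPoints(np.c_[p,np.full(len(p),z)],R,t,K,None)[0].reshape(-1,2)
            cv2.polylines(a,[np.round((px-[x0,y0]+.5)*k-.5).astype(np.int32)],True,(255,0,255),1)
    cv2.imwrite(f"pics/fin_{n}.png",a)
print(r.get_state()["tcp_pos"])
E
```

```text
[ 0.48595381 -0.17106068  0.30609715]
```

View pics/fin_side.png

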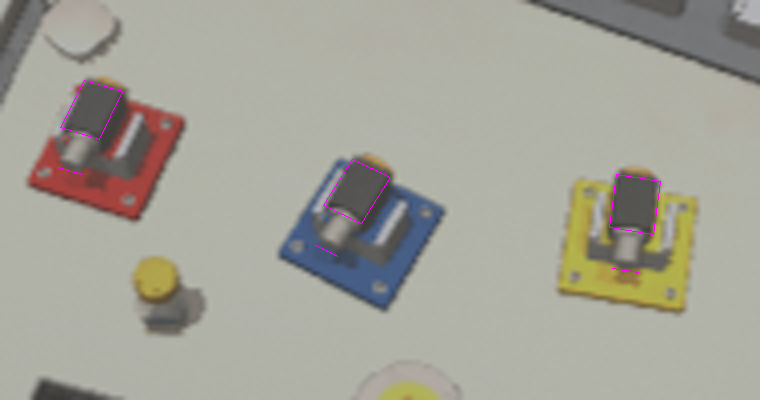

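View pics/fin_top.png

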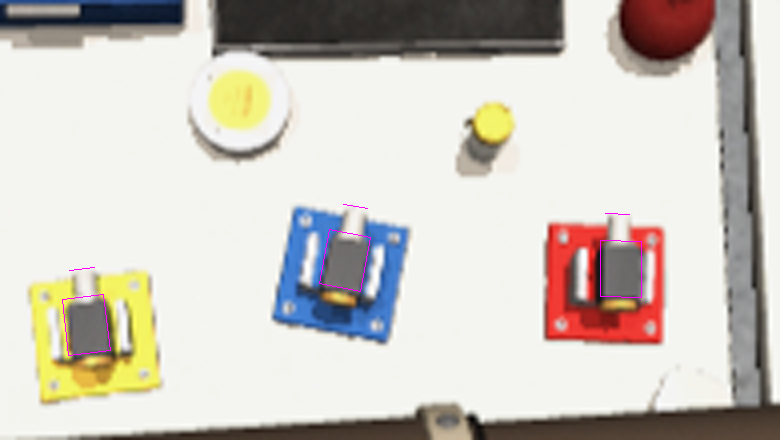

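Both views show all three plungers seated flat in their channels, on the model outlines to about 1–2 mm, with the vial, tin and loupe unmoved. I'm handing in.

```bash
python3 -c "
from plant import r
s=r.get_state();print(s['time_s'],s['qd'].round(2),s['contact_force']);print(r.close_job())"
```

```text
27.0 [0.03 3.34 5.87 1.43 0.53 0.4 ] [ 0.45943713 -0.49691871 -0.01069923]
the job is handed in; nothing more can be done
None
```

I squeezed each plunger end to end at 10 N, then laid each one in its stand, in the order blue, yellow, red. The job was handed in at 27 s of the 64 s allowed.

| Rack place | Nose gave | Spring | Stand |
|---|---|---|---|
| +y | about 10.2 mm | light | blue |
| −y | about 3.7 mm | medium | yellow |
| middle | about 1.5 mm | heavy | red |

- **Last checks:** in both camera views all three plungers lie flat along their channels, within about 1–2 mm of centre. The vial, tin and loupe look where they were at the start. The gripper was raised clear and read about zero force.
- **What did not come out cleanly:** the first two squeezes, on the middle and +y plungers, had a side load on the wrist of about 7 N and 4 N. I put this down to the arm still settling as it gripped. It did not affect the sorting, because the three readings are far apart. The arm was also still slowing slightly, at under 6 degrees/s, when I handed in.

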